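# Load the follower arbor under its guard

### The arm

A 6-joint arm with a two-finger parallel gripper is mounted at the origin on the work surface. World frame = base frame: x ahead of the robot, y to its left, z up, the work surface at z = 0. Lengths are in m, angles in rad, forces in N, time in s.
With the tool pointing down it reaches from about 0.4 to 0.825 m from the base axis. Payload 7 kg.
Tool frame: the origin (TCP) lies on the centre line of the jaws, within the pads' length; the fingertips stand ahead of it and the grasp point (between the pads) lies 11 mm behind it (arm.tips_ahead is the z of the fingertips in the tool frame, in m); z points along the fingers, y is the direction in which the jaws open and shut (so a half turn about z gives the same grasp; the last joint's range is limited). The gripper opens to 88 mm and grips with 3 to 60 N. Pads are 19 mm wide; open, the fingers measure 130 mm over their backs; the gripper's body (78 mm by 193 mm) begins 47 mm behind the grasp point.
Start: joints at [1.548, 0.359, 0.012, 0, -1.224, -0.288], TCP at [0.206, 0.643, 0.235] pointing down, gripper open.
Joint ranges: [-3.07, 3.07], [-1.43, 2.12], [-1.02, 1.25], [-3.03, 1.67], [-3.05, -0], [-3.03, 3.03]. Speed limits (rad/s): [2.39, 2.39, 3.01, 3.14, 3.14, 3.14].

### API

Orientations are given as [roll, pitch, yaw] about the fixed x, y, z axes, in that order (R = Rz(yaw) Ry(pitch) Rx(roll)).
In Python, from station import get_state, optics, arm gives the robot as it stands.
- The arm moves only by the tool carry_out, never from a script. Its argument "plan" is a list of rows, each a list of 7 numbers: the shift along the world's x, y, z each as a share of 25 mm, from -1 to 1, then the turn, a rotation vector about the world's x, y, z each as a share of 90 degrees, from -1 to 1, then the finger opening in mm, from 0 to 87.6. A call has 1 to 8 rows; each row shifts and turns the commanded pose from where the row before left it; what a row does not reach is not made up. A row lasts 1/10 s, in which the tool goes at most 50 mm and 8.59 degrees, less where a joint would pass 70% of its speed; a pose out of reach is approached as far as the arm can. A call with a number of a shift or a turn outside -1 to 1 is refused whole. A call with a gripper value outside its range is refused whole. The fingers move at their own pace and stop on an object; "newtons" is the grip in N (left out, the last holds). Time passes only in rows, so rows that do not move let the fingers close. It gives the time, the measured TCP pose, the force and the opening at its end, in the units of the state.
- get_state(): the state, without advancing time (a new reading comes with each control period).
- optics.grab_frame(name): name is "scene" or "side" or "wrist"; returns the picture (420x560x3 uint8, blue, green, red); there is no depth.
- optics.calibration(name): a dict with "fov_y" (degrees; the focal length in pixels is half the picture's height over the tangent of half this angle, whatever the lens; pixels are square), "cx", "cy" (the principal point, pixels), "position" and "orientation" of the camera in the world. Camera axes: x right, y up, looking along -z (the intrinsics and any distortion apply to the point x, -y, -z); pixel columns grow to the right and rows downward; lengths in m; the calibration is good to about 2 mm. A picture is of the moment at which its call begins: read the wrist's pose just before it. calibration takes no time and is no camera call; for the wrist camera it gives the pose at the moment of the call.
- arm.job_done(): hands the job in, once; it reports no verdict.
The state is a dict: "t": time; "q": joint angles; "qd": joint speeds; "joint_efforts": joint torques, N m; "eef_pos": TCP position; "ee_rot": TCP orientation; "force": force on the tool from outside, world axes, zero at the start; "moment": the same for the moment, N m; "width": finger opening in m.
Only numpy, scipy, OpenCV 4.12 (cv2) and the standard library are available. Lean on these libraries where they do the work, as an engineer would, in place of code of your own. Each camera call takes 0.05 s, during which the arm holds its last target. There are 200 camera calls.

### The job

Load the milling fixture with the brass lock followers: pull up the guard's spring index plunger, slide the guard fully open, and put every follower lying on the bench onto the keyed arbor, turning each one until its tabs drop into the keyways and it sits home, flat on the flange or on the follower below. Then slide the guard fully shut again so that the plunger snaps back into its hole, and leave the lock, keep, mallet and hinges where they lie.

Things in the scene. Friction and masses are not known exactly. Their poses are not given: they have to be found in the camera images.
- fixture: grey base plate 200 x 350 x 12 mm fixed to the bench, with two steel guide rails along its y axis (at x = +-86 mm, 14 mm wide, tops 89 mm above the bench, on posts; open between). Origin at the centre of the underside; y is the way the guard slides open.
- arbor: upright steel keyed arbor fixed on the base plate under the guard; origin at the centre of its foot, 12 mm above the bench, z up. Flange of diameter 42 mm up to 8 mm; keyed part of diameter 23 mm from 8 to 59 mm, with two keyways, half a turn apart, 9 mm wide down its whole length, open at the top; then a plain nose of diameter 12 mm up to 73 mm. x axis through both keyways
- shoulder (a point): top of the arbor's keyed part, on its axis, 59 mm above the arbor's foot (1.5 mm chamfers). A follower passes the nose at any angle, rests here on its tabs, and drops when its x axis lines up with the arbor's x axis (either way round) within about 0.15 rad
- seat (a point): top of the arbor's flange, on the axis, 8 mm above the foot: the first follower sits flat here (its centre 5 mm above), the next ones on top of it, 10 mm apart; there is room for five
- cover (a joint): sliding aluminium guard, plate 192 x 160 x 6 mm with its top 96 mm above the bench; m: 0 = fully shut, over the arbor; 0.155 = fully open, moved along the fixture's +y and clear of the arbor. 1.5 N of friction. The plunger pin locks it at both ends: it moves only while the plunger is lifted more than 5 mm
- plunger (a joint): lift of the spring index plunger, m: 0 = pin down in an index hole, 0.010 = pulled right up. Its spring pushes down with 5 N at 0, 9 N at the top. Let go between the ends, the pin rides on the rail at 0.005 and drops in by itself when the guard comes within 2 mm of either end
- knob (a point): centre of the plunger's black round knob (diameter 26 mm, 22 mm tall, upright) on the guard over the fixture's -x rail, 125 mm above the bench when down; it rises with the plunger and travels with the guard. Its underside is 18 mm above the guard, over a collar of diameter 18 mm, 10 mm tall
- follower1: one of up to five identical brass followers (ring washers; 3 to 5 present, absent ones read None): outside 48 mm, bore 26 mm, 10 mm thick, 110 g, two tabs half a turn apart, 6 mm wide, in the bore, 16 mm free between tab tips. Origin at the ring's very centre, 5 mm above its underside; x axis through the two tabs, z the ring's axis. A half turn or turning over makes no difference.
- follower2: a brass follower just like follower1 (or absent): ring 48 mm outside, 26 mm bore, 10 mm thick; origin at its very centre, x axis through its two tabs
- follower3: a brass follower just like follower1 (or absent): ring 48 mm outside, 26 mm bore, 10 mm thick; origin at its very centre, x axis through its two tabs
- follower4: a brass follower just like follower1 (or absent): ring 48 mm outside, 26 mm bore, 10 mm thick; origin at its very centre, x axis through its two tabs
- follower5: a brass follower just like follower1 (or absent): ring 48 mm outside, 26 mm bore, 10 mm thick; origin at its very centre, x axis through its two tabs
- rim_lock: bystander: black cast iron rim lock, 150 x 100 x 24 mm with a brass bolt, lying on the bench; origin at the centre of its underside
- rim_keep: bystander: brass rim keep, 32 x 90 x 26 mm, lying on the bench; origin at the centre of its underside
- mallet: bystander: copper-headed mallet lying on its side, handle 200 mm along its -x; origin on the bench under the head
- h_hinge1: bystander: flat steel H-hinge, 110 x 60 x 4 mm; origin at the centre of its underside
- h_hinge2: bystander: flat steel H-hinge, 110 x 60 x 4 mm; origin at the centre of its underside
Not all that is in view belongs to the job. What is shaped like the follower1 but black or purple is not meant. Leave any red look-alike of the follower5 alone.

How it is judged:
By the outcome, as a careful person would: the job done as asked, in the order asked, and still so for the second after the job is handed in, with the robot touching nothing.
Of follower1, follower2, follower3, follower4, follower5 only 3 to 5 are there at a start; the rules pass over those that are not, and their reading is None.
At some moment in a run one of follower1, follower2, follower3, follower4, follower5 may be knocked a few centimetres aside while the robot is not near it.
Once in a run the grip may slacken for a moment while it holds something.
It also fails if it takes over 210 s, if anything falls off the work surface, if the arm or the gripper's body presses on something with over 40 N, if the wrist force passes 120 N, or if a joint passes its speed limit or range.

## Working session

There is one attempt and no reset: what is moved stays moved. The work goes in short steps, Python scripts to look and compute and a tool call to move; the robot and the scene stay as the last step left them, time stands still between calls to the robot, and variables do not carry over. Pictures are saved under pics/ and viewed, about 12 in all and at most 16, crops included, and the job is handed in when it is done.

Besides the shell and the picture viewer there is one more tool, called after "Request:" in YAML: its name, and indented under it one key for each argument. carry_out: Moves the arm, as the interface text tells. Its arguments: {"type":"object","properties":{"plan":{"type":"array"},"newtons":{"type":"number"}},"required":["plan"]}

```bash
ls; mkdir -p pics; cat > h.py <<'E'
import numpy as np, cv2
from station import get_state, optics, arm
from scipy.spatial.transform import Rotation as R
def K(c):
    f=210/np.tan(np.radians(c['fov_y'])/2); return f
E
python3 - <<'E'
from h import *
for n in ['scene','side','wrist']:
    c=optics.calibration(n); print(n,c)
    im=optics.grab_frame(n); cv2.imwrite(f'pics/{n}0.png',im)
print(get_state(), arm.tips_ahead)
E
```

```text
pics
scene {'fov_y': 42.19236048397878, 'cx': 280.28341184460874, 'cy': 212.13483280524667, 'position': array([ 1.01258806, -0.82636229,  0.80846637]), 'orientation': array([ 0.89780829, -0.01957874,  0.60298807])}
side {'fov_y': 49.324748413799114, 'cx': 283.6497112086492, 'cy': 212.7725691370535, 'position': array([0.03537733, 0.58862839, 0.90795336]), 'orientation': array([ 0.82152555,  0.01581579, -2.52979058])}
wrist {'fov_y': 70.9488051289095, 'cx': 282.8994781707476, 'cy': 211.05294492362796, 'position': array([0.27709069, 0.61933812, 0.38441524]), 'orientation': array([-0.27906839, -0.00202936, -1.88239969])}
{'t': 0.15, 'q': array([ 1.54810984e+00,  3.59229371e-01,  1.12783817e-02, -2.49550576e-04,
       -1.22409470e+00, -2.88109636e-01]), 'qd': array([ 0.00011139, -0.00392346,  0.00304905,  0.00093569,  0.00023488,
        0.00115258]), 'joint_efforts': array([-3.27643225e-03, -5.83269954e+01,  2.93291849e+01,  7.00123921e+00,
        8.76434846e-03, -1.04472210e-04]), 'eef_pos': array([0.20633693, 0.64231822, 0.23383822]), 'ee_rot': array([ 3.14032812e+00, -1.30071320e-04, -3.10880982e-01]), 'force': array([ 0.34177187,  0.14274438, -0.31636518]), 'moment': array([0.02538896, 0.00934369, 0.00435668]), 'width': 0.08768141428237473} 0.008
```

```bash
python3 - <<'E'
import cv2,numpy as np
a=cv2.imread('pics/scene0.png');b=cv2.imread('pics/side0.png')
cv2.imwrite('pics/sc.png',cv2.resize(a,(800,600),interpolation=cv2.INTER_CUBIC));cv2.imwrite('pics/si.png',cv2.resize(b,(800,600),interpolation=cv2.INTER_CUBIC))
E
```

```text
(no output)
```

View pics/sc.png

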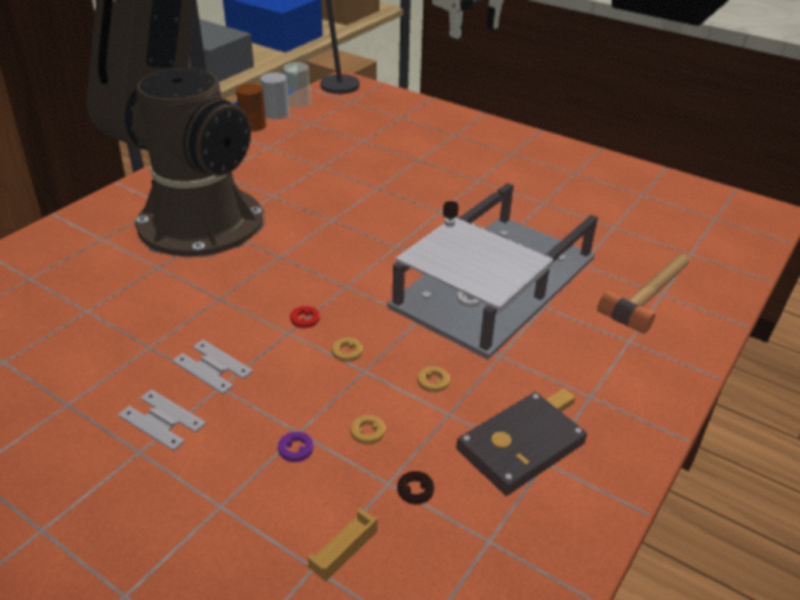

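View pics/si.png

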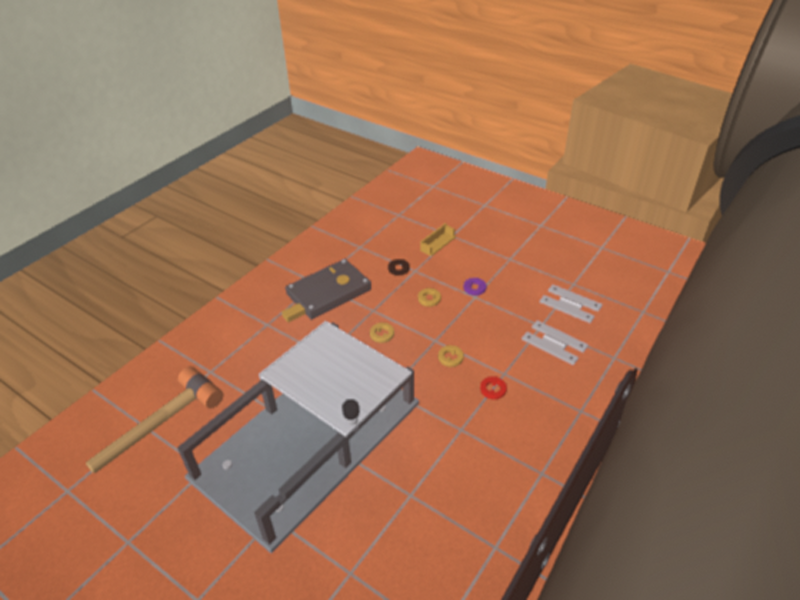

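```bash
cat >> h.py <<'E'
def ray(n,u,v,z,c=None):
    c=c or optics.calibration(n); f=K(c)
    d=R.from_euler('xyz',c['orientation']).apply(np.stack([(np.asarray(u,float)-c['cx'])/f,-(np.asarray(v,float)-c['cy'])/f,-np.ones(np.shape(u))],-1))
    p=np.array(c['position']); return p+d*((z-p[2])/d[...,2])[...,None]
def proj(n,P,c=None):
    c=c or optics.calibration(n); f=K(c)
    q=R.from_euler('xyz',c['orientation']).inv().apply(np.asarray(P,float)-c['position'])
    return np.stack([c['cx']+f*q[...,0]/-q[...,2], c['cy']-f*q[...,1]/-q[...,2]],-1)
E
python3 - <<'E'
from h import *
np.set_printoptions(precision=4,suppress=True)
S=.7
for n,pts in {'scene':dict(knobtop=(450,203,.136),g1=(397,261,.096),g2=(552,263,.096),g3=(514,303,.096),b1=(390,305,.012),b2=(490,350,.012),b3=(593,258,.012),arb=(468,297,.02)),
 'side':dict(knobtop=(350,403,.136),g1=(330,323,.096),g2=(412,372,.096),g3=(262,376,.096),g4=(348,433,.096),b1=(273,545,.012),b2=(188,477,.012),b3=(417,403,.012))}.items():
    for k,(u,v,z) in pts.items(): print(n,k,ray(n,[u*S],[v*S],z)[0])
    im=cv2.imread(f'pics/{n}0.png'); h=cv2.cvtColor(im,cv2.COLOR_BGR2HSV)
    m=cv2.inRange(h,(18,90,90),(32,255,255))
    N,l,st,ce=cv2.connectedComponentsWithStats(m)
    for s in range(1,N):
        if 40<st[s,4]<600:
            x,y,w,hh=st[s,:4]; print(n,st[s],ray(n,[x+w/2-.5],[y+hh/2-.5],.006)[0])
E
```

```text
scene knobtop [0.4606 0.1437 0.136 ]
scene g1 [0.4524 0.0023 0.096 ]
scene g2 [0.6537 0.1425 0.096 ]
scene g3 [0.6529 0.0165 0.096 ]
scene b1 [ 0.4478 -0.0086  0.012 ]
scene b2 [ 0.6354 -0.0088  0.012 ]
scene b3 [0.6642 0.3142 0.012 ]
scene arb [0.5454 0.0758 0.02  ]
scene [234   2  47  28 436] [-0.3989  1.0741  0.006 ]
scene [233 238  20  13 131] [ 0.451  -0.1295  0.006 ]
scene [293 258  21  15 147] [ 0.5949 -0.1074  0.006 ]
scene [384 273  17  13 120] [ 0.7664 -0.035   0.006 ]
scene [247 292  21  17 186] [ 0.5745 -0.2431  0.006 ]
scene [344 303  14  10 107] [ 0.734  -0.1531  0.006 ]
scene [217 357  46  43 536] [ 0.6559 -0.4035  0.006 ]
side knobtop [0.4656 0.1404 0.136 ]
side g1 [ 0.6293 -0.0032  0.096 ]
side g2 [0.4439 0.0093 0.096 ]
side g3 [0.6422 0.1548 0.096 ]
side g4 [0.4547 0.1636 0.096 ]
side b1 [0.4646 0.3345 0.012 ]
side b2 [0.6539 0.3281 0.012 ]
side b3 [0.4388 0.0028 0.012 ]
side [295 158  23  20 199] [ 0.6676 -0.4137  0.006 ]
side [293 203  15  11 100] [ 0.5761 -0.2406  0.006 ]
side [198 213  15  11  92] [ 0.7785 -0.0524  0.006 ]
side [259 227  16  12 105] [ 0.5973 -0.1047  0.006 ]
side [307 243  17  13 125] [ 0.4534 -0.1278  0.006 ]
```

Request:
carry_out:
  plan:
    - [0.56,-0.98,0.12,0,0,0.0076,80]
    - [0.56,-0.98,0.12,0,0,0.0076,80]
    - [0.56,-0.98,0.12,0,0,0.0076,80]
    - [0.56,-0.98,0.12,0,0,0.0076,80]
    - [0.56,-0.98,0.12,0,0,0.0076,80]
    - [0.56,-0.98,0.12,0,0,0.0076,80]
    - [0.56,-0.98,0.12,0,0,0.0076,80]
    - [0.56,-0.98,0.12,0,0,0.0076,80]

```text
t: 0.95
eef_pos: [0.3188, 0.4454, 0.2585]
ee_rot: [3.141, 0.0, -0.215]
force: [0.6, 0.3, 0.0]
width: 0.0805
```

Request:
carry_out:
  plan:
    - [0.56,-0.98,0.12,0,0,0.0076,80]
    - [0.56,-0.98,0.12,0,0,0.0076,80]
    - [0.56,-0.98,0.12,0,0,0.0076,80]
    - [0.56,-0.98,0.12,0,0,0.0076,80]
    - [0.56,-0.98,0.12,0,0,0.0076,80]
    - [0.56,-0.98,0.12,0,0,0.0076,80]
    - [0.56,-0.98,0.12,0,0,0.0076,80]
    - [0.56,-0.98,0.12,0,0,0.0076,80]

```text
t: 1.75
eef_pos: [0.4307, 0.2495, 0.2826]
ee_rot: [-3.142, 0.0, -0.119]
force: [0.7, -0.4, -0.3]
width: 0.08
```

Request:
carry_out:
  plan:
    - [0.56,-0.98,0.12,0,0,0.0076,80]
    - [0.56,-0.98,0.12,0,0,0.0076,80]
    - [0.56,-0.98,0.12,0,0,0.0076,80]
    - [0.56,-0.98,0.12,0,0,0.0076,80]
    - [0.56,-0.98,0.12,0,0,0.0076,80]
    - [0,0,0,0,0,0,80]
    - [0,0,0,0,0,0,80]
    - [0,0,0,0,0,0,80]

```text
t: 2.55
eef_pos: [0.5001, 0.1284, 0.2973]
ee_rot: [3.142, 0.0, -0.06]
force: [-0.1, 0.3, -0.5]
width: 0.08
```

```bash
cat >> h.py <<'E'
def wshot(name,scale=800/560):
    import pickle
    c=optics.calibration('wrist'); s=get_state(); im=optics.grab_frame('wrist')
    cv2.imwrite(f'pics/{name}_raw.png',im); pickle.dump(c,open(f'pics/{name}.pkl','wb'))
    cv2.imwrite(f'pics/{name}.png',cv2.resize(im,None,fx=scale,fy=scale,interpolation=cv2.INTER_CUBIC))
    print('t',round(s['t'],2),'p',s['eef_pos'].round(4),'r',s['ee_rot'].round(4),'w',round(s['width'],4),'F',s['force'].round(1))
    return im,c
E
python3 -c "
from h import *
wshot('w1')"
```

```text
t 2.55 p [0.5001 0.1284 0.2973] r [ 3.1416e+00  4.0000e-04 -6.0200e-02] w 0.08 F [-0.1  0.3 -0.5]
```

View pics/w1.png

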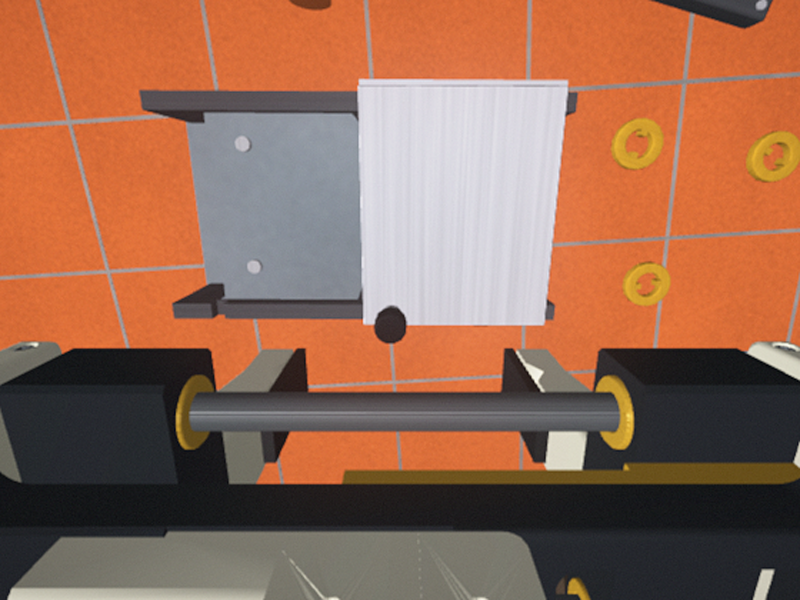

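```bash
python3 - <<'E'
from h import *
import pickle
np.set_printoptions(precision=4,suppress=True)
c=pickle.load(open('pics/w1.pkl','rb')); print(c['position'],c['orientation'])
s=.7
for k,u,v,z in [('knob',390,326,.136),('gA',359,85,.096),('gB',568,85,.096),('gC',363,325,.096),('gD',546,325,.096),('f1',638,143,.01),('f2',775,156,.01),('f3',647,284,.01),('base',206,113,.012)]:
    print(k,ray('wrist',[u*s],[v*s],z,c)[0])
im=cv2.imread('pics/w1_raw.png');h=cv2.cvtColor(im,cv2.COLOR_BGR2HSV)
# guard edges
m=cv2.inRange(h,(0,0,170),(180,60,255));N,l,st,ce=cv2.connectedComponentsWithStats(m)
i=1+np.argmax(st[1:,4]);cn=cv2.findContours((l==i).astype(np.uint8),0,1)[0][0]
q=cv2.approxPolyDP(cn,6,True)[:,0];print(q.tolist());print(ray('wrist',q[:,0],q[:,1],.096,c))
m=cv2.inRange(h,(0,0,0),(180,255,60))
m[:205]=0;m[243:]=0;m[:,:245]=0;m[:,320:]=0
N,l,st,ce=cv2.connectedComponentsWithStats(m);print(st[1:],ce[1:])
E
```

```text
[0.5743 0.1235 0.448 ] [-0.2798 -0.0005 -1.6317]
knob [0.4656 0.1411 0.136 ]
gA [0.6459 0.1533 0.096 ]
gB [ 0.6363 -0.0049  0.096 ]
gC [0.454  0.1671 0.096 ]
gD [0.4442 0.0056 0.096 ]
f1 [ 0.5956 -0.1069  0.01  ]
f2 [ 0.5753 -0.2428  0.01  ]
f3 [ 0.4523 -0.1296  0.01  ]
base [0.6477 0.3083 0.012 ]
[[252, 55], [254, 226], [277, 213], [285, 227], [379, 227], [397, 57]]
[[ 0.6502  0.1521  0.096 ]
 [ 0.456   0.1671  0.096 ]
 [ 0.4713  0.137   0.096 ]
 [ 0.4523  0.1281  0.096 ]
 [ 0.4451  0.0097  0.096 ]
 [ 0.6388 -0.0041  0.096 ]]
[[252 207   1   1   1]
 [252 209   1   1   1]
 [245 210   3   1   3]
 [251 211   2   1   2]
 [263 216  21  24 390]] [[252.     207.    ]
 [252.     209.    ]
 [246.     210.    ]
 [251.5    211.    ]
 [273.1487 227.4974]]
```

Request:
carry_out:
  plan:
    - [-0.35,0.126,-0.915,0,0,0,50]
    - [-0.35,0.126,-0.915,0,0,0,50]
    - [-0.35,0.126,-0.915,0,0,0,50]
    - [-0.35,0.126,-0.915,0,0,0,50]
    - [0,0,-0.915,0,0,0,50]
    - [0,0,-0.915,0,0,0,50]
    - [0,0,-0.915,0,0,0,50]
    - [0,0,-0.915,0,0,0,50]

```text
t: 3.4
eef_pos: [0.465, 0.1416, 0.1138]
ee_rot: [-3.141, -0.0, -0.059]
force: [0.2, 0.4, -0.8]
width: 0.0501
```

Request:
carry_out:
  plan:
    - [0,0,0,0,0,0,50]
    - [0,0,0,0,0,0,15]
    - [0,0,0,0,0,0,15]
    - [0,0,0,0,0,0,15]
    - [0,0,0,0,0,0,15]
    - [0,0,0,0,0,0,15]
    - [0,0,0,0,0,0,15]
    - [0,0,0,0,0,0,15]
  newtons: 40

```text
t: 4.2
eef_pos: [0.4661, 0.1418, 0.1157]
ee_rot: [-3.139, -0.002, -0.06]
force: [-2.5, 4.2, 4.6]
width: 0.0249
```

Request:
carry_out:
  plan:
    - [0,0,0.12,0,0,0,15]
    - [0,0,0.12,0,0,0,15]
    - [0,0,0.12,0,0,0,15]
    - [0,0,0,0,0,0,15]
    - [0,0,0,0,0,0,15]
  newtons: 45

```text
t: 4.7
eef_pos: [0.466, 0.1418, 0.1235]
ee_rot: [-3.139, -0.001, -0.06]
force: [2.4, 5.3, -8.7]
width: 0.0249
```

Request:
carry_out:
  plan:
    - [0.025,0.4,0,0,0,0,15]
    - [0.025,0.4,0,0,0,0,15]
    - [0.025,0.4,0,0,0,0,15]
    - [0.025,0.4,0,0,0,0,15]

```text
t: 5.1
eef_pos: [0.4683, 0.1805, 0.1232]
ee_rot: [3.141, -0.0, -0.06]
force: [7.0, -2.7, -8.6]
width: 0.0251
```

Request:
carry_out:
  plan:
    - [0.04,0.5,0,0,0,0,15]
    - [0.04,0.5,0,0,0,0,15]
    - [0.04,0.5,0,0,0,0,15]
    - [0.04,0.5,0,0,0,0,15]
    - [0.04,0.5,0,0,0,0,15]
    - [0.04,0.5,0,0,0,0,15]
    - [0.04,0.5,0,0,0,0,15]
    - [0.04,0.5,0,0,0,0,15]

```text
t: 5.9
eef_pos: [0.4751, 0.2812, 0.123]
ee_rot: [3.14, 0.002, -0.06]
force: [-1.2, -2.5, -8.8]
width: 0.0251
```

Request:
carry_out:
  plan:
    - [0.015,0.25,0,0,0,0,15]
    - [0.015,0.25,0,0,0,0,15]
    - [0.01,0.18,0,0,0,0,15]
    - [0,0,0,0,0,0,15]
    - [0,0,0,0,0,0,15]

```text
t: 6.4
eef_pos: [0.4762, 0.2967, 0.123]
ee_rot: [3.14, 0.002, -0.06]
force: [-2.6, -4.5, -8.8]
width: 0.0251
```

Request:
carry_out:
  plan:
    - [0,0,-0.13,0,0,0,15]
    - [0,0,-0.13,0,0,0,15]
    - [0,0,-0.1,0,0,0,15]
    - [0,0,0,0,0,0,15]
    - [0,0,0,0,0,0,50]
    - [0,0,0,0,0,0,50]
    - [0,0,0,0,0,0,50]

```text
t: 7.1
eef_pos: [0.4783, 0.2991, 0.1159]
ee_rot: [-3.139, -0.003, -0.06]
force: [0.1, 0.3, 0.1]
width: 0.044
```

Request:
carry_out:
  plan:
    - [0,0,0.8,0,0,0,50]
    - [0,0,0.8,0,0,0,60]
    - [0,0,0.8,0,0,0,80]
    - [0,-0.9,0.9,0,0,0,80]
    - [0,-0.95,0.9,0,0,0,80]
    - [0,-0.95,0.9,0,0,0,80]
    - [0,-0.95,0.9,0,0,0,80]
    - [0,-0.95,0.9,0,0,0,80]

```text
t: 7.9
eef_pos: [0.4775, 0.1797, 0.2889]
ee_rot: [-3.14, -0.002, -0.06]
force: [0.7, -0.2, -0.9]
width: 0.0798
```

Request:
carry_out:
  plan:
    - [0,-0.95,0,0,0,0,80]
    - [0,-0.95,0,0,0,0,80]
    - [0,-0.95,0,0,0,0,80]
    - [0,-0.95,0,0,0,0,80]
    - [0,-0.6,0,0,0,0,80]
    - [0,0,0,0,0,0,80]
    - [0,0,0,0,0,0,80]

```text
t: 8.6
eef_pos: [0.4774, 0.0704, 0.2874]
ee_rot: [-3.141, -0.001, -0.061]
force: [0.9, 0.1, 0.3]
width: 0.0799
```

```bash
python3 -c "
from h import *
wshot('w2')"
```

```text
t 8.6 p [0.4774 0.0704 0.2874] r [-3.141e+00 -1.100e-03 -6.090e-02] w 0.0799 F [0.9 0.1 0.3]
```

View pics/w2.png

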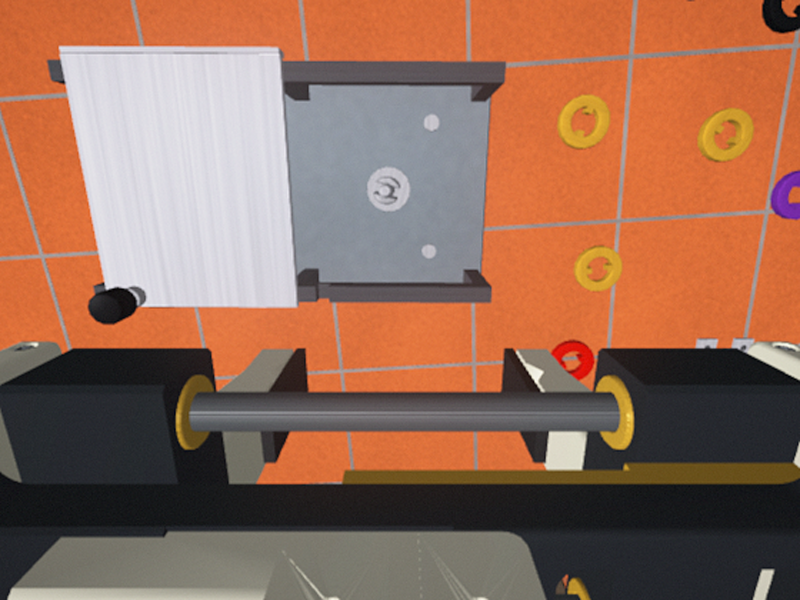

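```bash
python3 - <<'E'
import cv2,numpy as np
im=cv2.imread('pics/w2_raw.png')
t=[]
for u,v in [(272,133),(409,85),(508,94),(418,188)]:
    t.append(cv2.resize(im[v-20:v+20,u-26:u+27],(400,300),interpolation=cv2.INTER_CUBIC))
cv2.imwrite('pics/m2.png',np.vstack([np.hstack(t[:2]),np.hstack(t[2:])]))
E
```

```text
(no output)
```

View pics/m2.png

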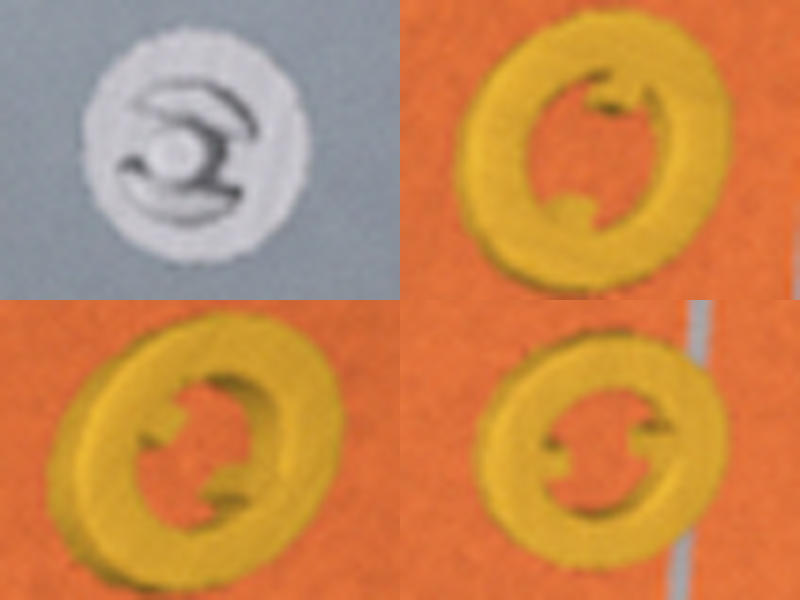

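Request:
carry_out:
  plan:
    - [0,0.03,-0.84,0,0,0,80]
    - [0,0.03,-0.84,0,0,0,80]
    - [0,0.03,-0.84,0,0,0,80]
    - [0,0.03,-0.84,0,0,0,80]
    - [0,0.03,-0.84,0,0,0,80]
    - [0,0,-0.84,0,0,0,80]
    - [0,0,-0.84,0,0,0,80]
    - [0,0,0,0,0,0,80]

```text
t: 9.45
eef_pos: [0.4755, 0.0741, 0.1376]
ee_rot: [3.139, 0.004, -0.06]
force: [-0.8, 0.1, 0.1]
width: 0.0801
```

```bash
python3 - <<'E'
from h import *
im,c=wshot('w3')
# metric rectified view of plane z=.071, 0.1mm... 60mm square about arbor, world x up, y left
x0,y0=.547,.075
g=np.linspace(-.03,.03,600)
X,Y=np.meshgrid(x0-g,y0-g,indexing='ij')
P=np.stack([X,Y,np.full_like(X,.071)],-1).reshape(-1,3)
q=proj('wrist',P,c).astype(np.float32).reshape(600,600,2)
o=cv2.remap(im,q[...,0],q[...,1],cv2.INTER_CUBIC)
for k in range(0,600,100): cv2.line(o,(k,0),(k,8),(0,0,255),1);cv2.line(o,(0,k),(8,k),(0,0,255),1)
cv2.imwrite('pics/r3.png',o)
print(proj('wrist',[[x0,y0,.071],[x0,y0,.02]],c),c['position'])
E
```

```text
t 9.45 p [0.4755 0.0741 0.1376] r [ 3.1393  0.0042 -0.0595] w 0.0801 F [-0.8  0.1  0.1]
[[274.65366435 130.41580225]
 [276.05224512 129.41942536]] [0.55026092 0.06955237 0.28795709]
```

View pics/r3.png

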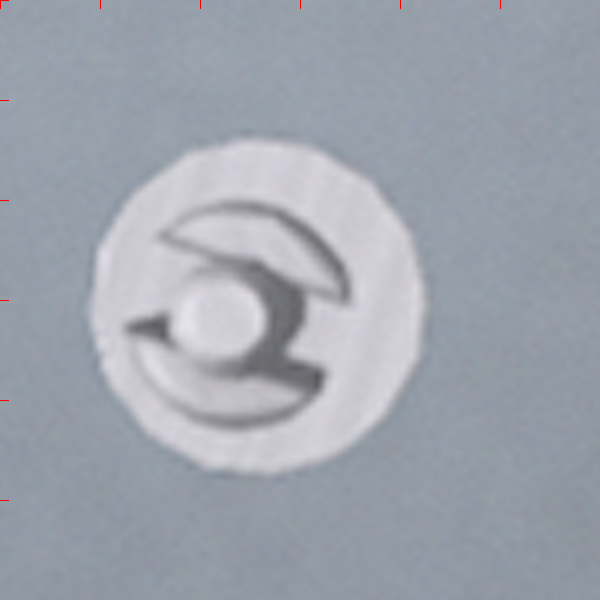

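Request:
carry_out:
  plan:
    - [0.22,-0.885,0,0,0,0,80]
    - [0.22,-0.885,0,0,0,0,80]
    - [0.22,-0.885,0,0,0,0,80]
    - [0.22,-0.885,0,0,0,0,80]
    - [0.22,-0.885,0,0,0,0,80]
    - [0.22,-0.885,-0.3,0,0,0,80]
    - [0.22,-0.885,-0.3,0,0,0,80]
    - [0.22,-0.885,-0.3,0,0,0,80]

```text
t: 10.3
eef_pos: [0.5225, -0.1035, 0.119]
ee_rot: [-3.141, -0.003, -0.059]
force: [0.9, -0.3, 0.6]
width: 0.08
```

Request:
carry_out:
  plan:
    - [0,0,0,0,0,0,80]
    - [0,0,0,0,0,0,80]

```text
t: 10.5
eef_pos: [0.5217, -0.1031, 0.1185]
ee_rot: [-3.142, -0.001, -0.061]
force: [0.3, 0.0, 0.4]
width: 0.0801
```

```bash
cat >> h.py <<'E'
def ring(name,x0,y0,z=.010,D=.04,view=True):
    im,c=wshot(name); n=800; s=2*D/n
    g=np.linspace(-D,D,n); X,Y=np.meshgrid(x0-g,y0-g,indexing='ij')
    q=proj('wrist',np.stack([X,Y,np.full_like(X,z)],-1).reshape(-1,3),c).astype(np.float32).reshape(n,n,2)
    o=cv2.remap(im,q[...,0],q[...,1],cv2.INTER_CUBIC)
    m=cv2.inRange(cv2.cvtColor(o,cv2.COLOR_BGR2HSV),(18,80,60),(34,255,255))
    N,l,st,ce=cv2.connectedComponentsWithStats(m); i=1+np.argmax(st[1:,4])
    cn=max(cv2.findContours((l==i).astype(np.uint8),0,1)[0],key=len)
    (u,v),rad=cv2.minEnclosingCircle(cv2.convexHull(cn)); 
    # best-fitting top face circle radius 24mm + tab angle via template over centre/angle
    from scipy.optimize import minimize
    b=(l==i).astype(np.float32); yy,xx=np.mgrid[0:n:4,0:n:4]; bb=cv2.GaussianBlur(b,(0,0),4)[::4,::4]
    def cost(p):
        dx=(xx-p[0])*s; dy=(yy-p[1])*s; r=np.hypot(dx,dy)
        a=np.cos(p[2])*dx+np.sin(p[2])*dy; t=-np.sin(p[2])*dx+np.cos(p[2])*dy
        sg=lambda e:1/(1+np.exp(-e/.0004))
        f=sg(.024-r)*np.maximum(sg(r-.013),sg(r-.008)*sg(.003-abs(t))); return ((f-bb)**2).mean()
    best=min((minimize(cost,[u,v,k],method='Nelder-Mead',options=dict(initial_simplex=[[u,v,k],[u+15,v,k],[u,v+15,k],[u,v,k+.25]])) for k in np.arange(0,np.pi,.35)),key=lambda r:r.fun)
    p=best.x; x=x0+D-p[1]*s; y=y0+D-p[0]*s
    th=np.arctan2(-np.cos(p[2]),-np.sin(p[2]))%np.pi
    print('ring',round(x,4),round(y,4),'theta',round(th,3),'cost',best.fun,'encl',rad*s,'pick yaw',round((th-1.274-.06+np.pi/2)%np.pi-np.pi/2,3))
    for rr in (.024,.013): cv2.circle(o,(int(p[0]),int(p[1])),int(rr/s),(255,0,0),1)
    d=np.array([np.cos(p[2]),np.sin(p[2])])*.02/s; cv2.line(o,tuple((p[:2]-d).astype(int)),tuple((p[:2]+d).astype(int)),(255,0,0),1)
    cv2.imwrite(f'pics/{name}_r.png',cv2.resize(o,(500,500)))
E
python3 -c "
from h import *
ring('f1',.5956,-.1069)"
```

```text
t 10.5 p [ 0.5217 -0.1031  0.1185] r [-3.1416e+00 -1.2000e-03 -6.0800e-02] w 0.0801 F [0.3 0.  0.4]
ring 0.5956 -0.1074 theta 2.786 cost 0.0070261950801602776 encl 0.02355043182373047 pick yaw 1.452
```

View pics/f1_r.png

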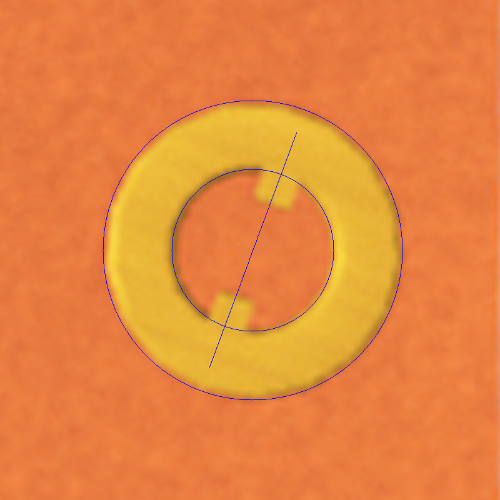

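Request:
carry_out:
  plan:
    - [0.27,-0.015,0,0,0,-0.0943,80]
    - [0.27,-0.015,0,0,0,-0.0943,80]
    - [0.27,-0.015,0,0,0,-0.0943,80]
    - [0.27,-0.015,0,0,0,-0.0943,80]
    - [0.27,-0.015,0,0,0,-0.0943,80]
    - [0.27,-0.015,0,0,0,-0.0943,80]
    - [0.27,-0.015,0,0,0,-0.0943,80]
    - [0.27,-0.015,0,0,0,-0.0943,80]

```text
t: 11.35
eef_pos: [0.5757, -0.1049, 0.1187]
ee_rot: [-3.14, -0.0, -1.25]
force: [-0.5, 0.0, -0.5]
width: 0.0804
```

Request:
carry_out:
  plan:
    - [0.27,-0.015,0,0,0,-0.0943,80]
    - [0.27,-0.015,0,0,0,-0.0943,80]
    - [0.26,-0.02,0,0,0,-0.0943,80]
    - [0,0,0,0,0,0,80]
    - [0,0,0,0,0,0,80]

```text
t: 11.85
eef_pos: [0.5951, -0.1065, 0.1181]
ee_rot: [-3.141, 0.0, -1.684]
force: [-0.2, 0.1, 0.5]
width: 0.0801
```

```bash
python3 -c "
from h import *
s=get_state();print(s['q'].round(3),s['eef_pos'],s['ee_rot'])"
```

```text
[ 0.146  0.342 -0.3   -0.    -0.929 -0.259] [ 0.59505527 -0.10647407  0.11810067] [-3.14098480e+00  2.02524708e-04 -1.68414059e+00]
```

Request:
carry_out:
  plan:
    - [0.01,-0.02,-0.8,0,0,0,80]
    - [0.01,-0.02,-0.8,0,0,0,80]
    - [0,0,-0.8,0,0,0,80]
    - [0,0,-0.8,0,0,0,80]
    - [0,0,-0.7,0,0,0,80]
    - [0,0,-0.3,0,0,0,80]
    - [0,0,-0.14,0,0,0,80]
    - [0,0,0,0,0,0,80]

```text
t: 12.65
eef_pos: [0.5955, -0.1081, 0.0093]
ee_rot: [-3.141, -0.0, -1.688]
force: [0.0, -1.2, 0.1]
width: 0.0797
```

Request:
carry_out:
  plan:
    - [0,0,0,0,0,0,44]
    - [0,0,0,0,0,0,44]
    - [0,0,0,0,0,0,44]
    - [0,0,0,0,0,0,44]
    - [0,0,0,0,0,0,44]
  newtons: 35

```text
t: 13.15
eef_pos: [0.5955, -0.1083, 0.0093]
ee_rot: [-3.141, 0.0, -1.689]
force: [-0.4, 0.2, 2.5]
width: 0.0468
```

Request:
carry_out:
  plan:
    - [0,0,0.8,0,0,0,44]
    - [0,0,0.9,0,0,0,44]
    - [0,0,0.9,0,0,0,44]
    - [0,0,0.9,0,0,0,44]
    - [0,0,0.9,0,0,0,44]
    - [0,0,0.9,0,0,0.06,44]
    - [-0.18,0.69,0,0,0,0.09,44]
    - [-0.18,0.69,0,0,0,0.09,44]

```text
t: 13.95
eef_pos: [0.5865, -0.0736, 0.1423]
ee_rot: [-3.14, 0.0, -1.308]
force: [0.6, 0.8, -2.0]
width: 0.047
```

Request:
carry_out:
  plan:
    - [-0.18,0.69,0,0,0,0.09,44]
    - [-0.18,0.69,0,0,0,0.09,44]
    - [-0.18,0.69,0,0,0,0.09,44]
    - [-0.18,0.69,0,0,0,0.09,44]
    - [-0.18,0.69,0,0,0,0.09,44]
    - [-0.18,0.69,0,0,0,0.09,44]
    - [-0.18,0.69,0,0,0,0.09,44]
    - [-0.18,0.69,0,0,0,0.09,44]

```text
t: 14.75
eef_pos: [0.5499, 0.0648, 0.1414]
ee_rot: [3.141, 0.0, -0.176]
force: [0.0, -0.7, -1.2]
width: 0.0465
```

Request:
carry_out:
  plan:
    - [-0.18,0.69,0,0,0,0.077,44]
    - [0,0,0,0,0,0,44]
    - [0,0,0,0,0,0,44]

```text
t: 15.05
eef_pos: [0.5457, 0.0817, 0.1415]
ee_rot: [3.142, 0.0, -0.062]
force: [0.2, -0.4, -1.9]
width: 0.0469
```

Request:
carry_out:
  plan:
    - [0,0,-0.5,0,0,0,44]
    - [0,0,-0.5,0,0,0,44]
    - [0,0,-0.4,0,0,0,44]
    - [0,0,-0.4,0,0,0,44]
    - [0,0,-0.4,0,0,0,44]
    - [0,0,0,0,0,0,44]

```text
t: 15.65
eef_pos: [0.545, 0.0809, 0.0847]
ee_rot: [3.14, 0.003, -0.061]
force: [-0.2, 0.2, -0.9]
width: 0.0466
```

Request:
carry_out:
  plan:
    - [0,0,-0.15,0,0,0,44]
    - [0,0,-0.15,0,0,0,44]
    - [0,0,-0.15,0,0,0,44]
    - [0,0,0,0,0,0,44]

```text
t: 16.05
eef_pos: [0.5457, 0.0814, 0.0749]
ee_rot: [3.141, 0.0, -0.061]
force: [0.1, 0.1, -1.1]
width: 0.0471
```

Request:
carry_out:
  plan:
    - [0,0,-0.2,0,0,0,44]
    - [0,0,-0.2,0,0,0,44]
    - [0,0,-0.2,0,0,0,44]
    - [0,0,-0.2,0,0,0,44]
    - [0,0,0,0,0,0,44]

```text
t: 16.55
eef_pos: [0.5455, 0.0813, 0.0544]
ee_rot: [3.141, 0.001, -0.061]
force: [0.6, -0.4, -0.4]
width: 0.0466
```

Request:
carry_out:
  plan:
    - [0,0,0,0,0,0,52]
    - [0,0,0,0,0,0,60]
    - [0,0,0,0,0,0,65]
    - [0,0,0,0,0,0,65]

```text
t: 16.95
eef_pos: [0.5461, 0.0816, 0.0556]
ee_rot: [-3.141, -0.001, -0.061]
force: [0.4, -0.3, 0.9]
width: 0.0646
```

Request:
carry_out:
  plan:
    - [0,0,0.8,0,0,0,65]
    - [0,0,0.9,0,0,0,80]
    - [0,0,0.9,0,0,0,80]
    - [-0.74,-0.25,0.7,0,0,0,80]
    - [-0.74,0,0,0,0,0,80]
    - [-0.74,0,0,0,0,0,80]
    - [-0.6,0,0,0,0,0,80]
    - [0,0,0,0,0,0,80]

```text
t: 17.75
eef_pos: [0.474, 0.075, 0.1382]
ee_rot: [-3.141, -0.0, -0.06]
force: [0.7, 0.2, 1.3]
width: 0.0799
```

```bash
python3 -c "
from h import *
wshot('p1',1.0)"
```

```text
t 17.75 p [0.474  0.075  0.1382] r [-3.141e+00 -2.000e-04 -6.030e-02] w 0.0799 F [0.7 0.2 1.3]
```

View pics/p1.png

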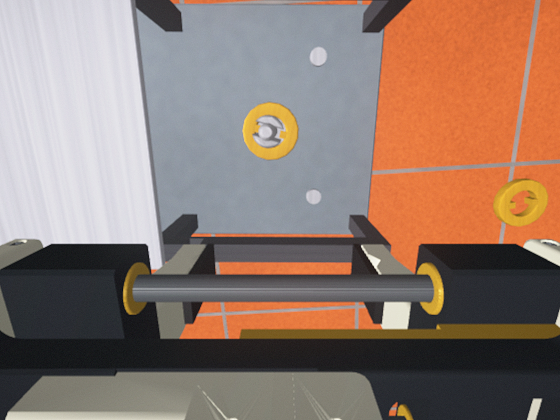

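Request:
carry_out:
  plan:
    - [-0.22,-1,0,0,0,0,80]
    - [-0.22,-1,0,0,0,0,80]
    - [-0.22,-1,0,0,0,0,80]
    - [-0.22,-1,0,0,0,0,80]
    - [-0.22,-1,0,0,0,0,80]
    - [-0.22,-1,0,0,0,0,80]
    - [-0.22,-1,-0.2,0,0,0,80]
    - [-0.22,-1,-0.2,0,0,0,80]

```text
t: 18.6
eef_pos: [0.4323, -0.1259, 0.128]
ee_rot: [3.142, -0.001, -0.06]
force: [0.2, 0.3, 0.3]
width: 0.08
```

Request:
carry_out:
  plan:
    - [0,0,0,0,0,0,80]
    - [0,0,0,0,0,0,80]

```text
t: 18.8
eef_pos: [0.432, -0.1253, 0.1278]
ee_rot: [3.141, -0.0, -0.062]
force: [-0.9, 0.2, 0.2]
width: 0.08
```

```bash
python3 -c "
from h import *
ring('f3',.4523,-.1296)"
```

```text
t 18.8 p [ 0.432  -0.1253  0.1278] r [ 3.1414e+00 -1.0000e-04 -6.2200e-02] w 0.08 F [-0.9  0.2  0.2]
ring 0.4625 -0.1598 theta 1.68 cost 0.004510251632319227 encl 0.02367981414794922 pick yaw 0.346
```

View pics/f3_r.png

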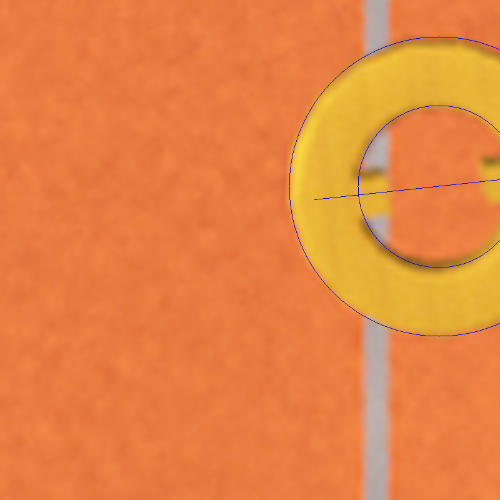

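```bash
python3 -c "
from h import *
ring('f3b',.4625,-.1598)"
```

```text
t 18.85 p [ 0.4322 -0.1249  0.1279] r [ 3.1415e+00 -4.0000e-04 -6.1200e-02] w 0.0801 F [ 1.2 -0.6  0.7]
ring 0.4625 -0.1593 theta 1.681 cost 0.00691286549767045 encl 0.02371982879638672 pick yaw 0.347
```

Request:
carry_out:
  plan:
    - [0.303,-0.346,-0.4,0,0,0.0867,80]
    - [0.303,-0.346,-0.4,0,0,0.0867,80]
    - [0.303,-0.346,-0.4,0,0,0.0867,80]
    - [0.303,-0.346,-0.8,0,0,0,80]
    - [0,0,-0.8,0,0,0,80]
    - [0,0,-0.8,0,0,0,80]
    - [0,0,-0.8,0,0,0,80]
    - [0,0,-0.34,0,0,0,80]

```text
t: 19.7
eef_pos: [0.4615, -0.1587, 0.008]
ee_rot: [-3.141, 0.002, 0.349]
force: [-11.2, 11.9, 73.9]
width: 0.0802
```

Request:
carry_out:
  plan:
    - [0,0,0,0,0,0,80]
    - [0,0,0,0,0,0,80]
    - [0,0,0,0,0,0,44]
    - [0,0,0,0,0,0,44]
    - [0,0,0,0,0,0,44]
    - [0,0,0,0,0,0,44]
    - [0,0,0,0,0,0,44]
  newtons: 35

```text
t: 20.4
eef_pos: [0.4618, -0.1594, 0.0094]
ee_rot: [3.142, -0.0, 0.348]
force: [0.4, -0.7, 0.3]
width: 0.0471
```

Request:
carry_out:
  plan:
    - [0,0,0.7,0,0,0,44]
    - [0,0,0.9,0,0,0,44]
    - [0,0,0.9,0,0,0,44]
    - [0,0,0.9,0,0,0,44]
    - [0,0,0.9,0,0,0,44]
    - [0,0,0.99,0,0,0,44]
    - [0.335,0.963,0,0,0,-0.065,44]
    - [0.335,0.963,0,0,0,-0.065,44]

```text
t: 21.2
eef_pos: [0.4787, -0.111, 0.1424]
ee_rot: [-3.141, -0.002, 0.138]
force: [1.0, -0.5, -1.1]
width: 0.047
```

Request:
carry_out:
  plan:
    - [0.335,0.963,0,0,0,-0.065,44]
    - [0.335,0.963,0,0,0,-0.065,44]
    - [0.335,0.963,0,0,0,0,44]
    - [0.335,0.963,0,0,0,0,44]
    - [0.335,0.963,0,0,0,0,44]
    - [0.335,0.963,0,0,0,0,44]
    - [0.335,0.963,0,0,0,0,44]
    - [0.335,0.963,0,0,0,0,44]

```text
t: 22.0
eef_pos: [0.5454, 0.0823, 0.1413]
ee_rot: [3.141, 0.001, -0.061]
force: [-0.2, 0.6, -1.5]
width: 0.0468
```

Request:
carry_out:
  plan:
    - [0,0,0,0,0,0,44]
    - [0,0,0,0,0,0,44]
    - [0,0,0,0,0,0,44]

```text
t: 22.3
eef_pos: [0.5449, 0.0808, 0.1413]
ee_rot: [3.141, 0.001, -0.061]
force: [0.3, 1.0, -1.2]
width: 0.047
```

Request:
carry_out:
  plan:
    - [0.03,0.02,-0.5,0,0,0,44]
    - [0,0,-0.5,0,0,0,44]
    - [0,0,-0.4,0,0,0,44]
    - [0,0,-0.4,0,0,0,44]
    - [0,0,-0.4,0,0,0,44]
    - [0,0,0,0,0,0,44]

```text
t: 22.9
eef_pos: [0.5452, 0.0814, 0.0847]
ee_rot: [3.14, 0.003, -0.061]
force: [-0.6, -0.5, -1.2]
width: 0.0466
```

Request:
carry_out:
  plan:
    - [0,0,-0.15,0,0,0,44]
    - [0,0,-0.15,0,0,0,44]
    - [0,0,-0.15,0,0,0,44]
    - [0,0,0,0,0,0,44]

```text
t: 23.3
eef_pos: [0.546, 0.0818, 0.0749]
ee_rot: [3.141, 0.0, -0.06]
force: [-0.1, 0.4, -0.9]
width: 0.0467
```

Request:
carry_out:
  plan:
    - [0,0,-0.2,0,0,0,44]
    - [0,0,-0.2,0,0,0,44]
    - [0,0,-0.2,0,0,0,44]
    - [0,0,0,0,0,0,44]
    - [0,0,0,0,0,0,52]
    - [0,0,0,0,0,0,60]
    - [0,0,0,0,0,0,65]
    - [0,0,0,0,0,0,65]

```text
t: 24.1
eef_pos: [0.5464, 0.082, 0.0606]
ee_rot: [-3.141, -0.001, -0.06]
force: [0.6, 0.4, -0.1]
width: 0.0643
```

Request:
carry_out:
  plan:
    - [0,0,0.8,0,0,0,65]
    - [0,0,0.9,0,0,0,80]
    - [0,0,0.9,0,0,0,80]
    - [0,0,0.5,0,0,0,80]
    - [-0.14,-0.98,0,0,0,0,80]
    - [-0.14,-0.98,0,0,0,0,80]
    - [-0.14,-0.98,0,0,0,0,80]
    - [-0.14,-0.98,0,0,0,0,80]

```text
t: 24.9
eef_pos: [0.5318, -0.0169, 0.1376]
ee_rot: [-3.141, 0.0, -0.06]
force: [-0.1, -0.5, 0.8]
width: 0.0805
```

Request:
carry_out:
  plan:
    - [-0.14,-0.98,0,0,0,0,80]
    - [-0.14,-0.98,0,0,0,0,80]
    - [-0.14,-0.98,0,0,0,0,80]
    - [-0.14,-0.98,0,0,0,0,80]
    - [-0.14,-0.98,0,0,0,0,80]
    - [-0.14,-0.98,0,0,0,0,80]
    - [-0.14,-0.98,0,0,0,0,80]
    - [-0.14,-0.98,0,0,0,0,80]

```text
t: 25.7
eef_pos: [0.5039, -0.213, 0.1376]
ee_rot: [-3.141, 0.0, -0.06]
force: [0.9, 0.5, 0.0]
width: 0.0801
```

Request:
carry_out:
  plan:
    - [-0.14,-0.98,-0.3,0,0,0,80]
    - [0,0,0,0,0,0,80]
    - [0,0,0,0,0,0,80]

```text
t: 26.0
eef_pos: [0.5003, -0.237, 0.1299]
ee_rot: [-3.141, 0.001, -0.062]
force: [0.6, 0.0, 0.1]
width: 0.0801
```

```bash
python3 -c "
from h import *
ring('f2',.5755,-.2428)"
```

```text
t 26.0 p [ 0.5003 -0.237   0.1299] r [-3.1414e+00  8.0000e-04 -6.1900e-02] w 0.0801 F [0.6 0.  0.1]
ring 0.5756 -0.2439 theta 1.009 cost 0.007164202383858377 encl 0.023609124755859377 pick yaw -0.325
```

View pics/f2_r.png

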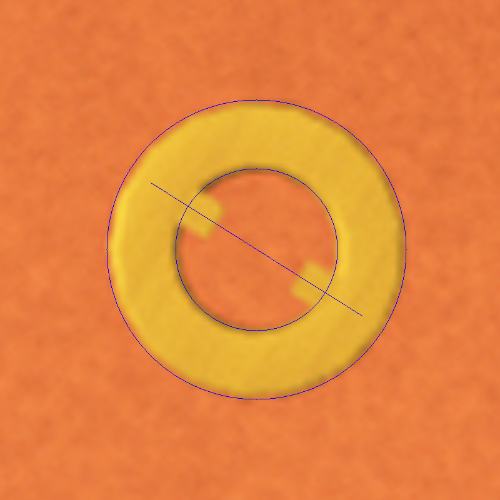

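Request:
carry_out:
  plan:
    - [0.753,-0.067,-0.4,0,0,-0.0837,80]
    - [0.753,-0.067,-0.4,0,0,-0.0837,80]
    - [0.753,-0.067,-0.4,0,0,0,80]
    - [0.753,-0.067,-0.4,0,0,0,80]
    - [0,0,-0.8,0,0,0,80]
    - [0,0,-0.8,0,0,0,80]
    - [0,0,-0.7,0,0,0,80]
    - [0,0,-0.4,0,0,0,80]

```text
t: 26.85
eef_pos: [0.5757, -0.2422, 0.0215]
ee_rot: [3.141, 0.002, -0.322]
force: [-0.1, 1.1, 1.0]
width: 0.0801
```

Request:
carry_out:
  plan:
    - [0,0,-0.2,0,0,0,80]
    - [0,0,-0.15,0,0,0,80]
    - [0,0,-0.1,0,0,0,80]
    - [0,0,-0.04,0,0,0,80]
    - [0,0,0,0,0,0,80]

```text
t: 27.35
eef_pos: [0.5763, -0.2434, 0.011]
ee_rot: [-3.141, -0.001, -0.323]
force: [-0.8, 0.1, -0.1]
width: 0.0802
```

Request:
carry_out:
  plan:
    - [0,0,0,0,0,0,44]
    - [0,0,0,0,0,0,44]
    - [0,0,0,0,0,0,44]
    - [0,0,0,0,0,0,44]
    - [0,0,0,0,0,0,44]
  newtons: 35

```text
t: 27.85
eef_pos: [0.576, -0.2434, 0.0106]
ee_rot: [3.142, -0.0, -0.323]
force: [0.3, -0.5, 0.9]
width: 0.0467
```

Request:
carry_out:
  plan:
    - [0,0,0.7,0,0,0,44]
    - [0,0,0.9,0,0,0,44]
    - [0,0,0.9,0,0,0,44]
    - [0,0,0.9,0,0,0,44]
    - [0,0,0.9,0,0,0,44]
    - [0,0,0.95,0,0,0,44]
    - [-0.087,0.928,0,0,0,0.0834,44]
    - [-0.087,0.928,0,0,0,0.0834,44]

```text
t: 28.65
eef_pos: [0.5718, -0.1968, 0.1425]
ee_rot: [-3.141, -0.001, -0.058]
force: [-0.1, 0.3, -1.9]
width: 0.0466
```

Request:
carry_out:
  plan:
    - [-0.087,0.928,0,0,0,0,44]
    - [-0.087,0.928,0,0,0,0,44]
    - [-0.087,0.928,0,0,0,0,44]
    - [-0.087,0.928,0,0,0,0,44]
    - [-0.087,0.928,0,0,0,0,44]
    - [-0.087,0.928,0,0,0,0,44]
    - [-0.087,0.928,0,0,0,0,44]
    - [-0.087,0.928,0,0,0,0,44]

```text
t: 29.45
eef_pos: [0.5539, -0.0104, 0.1417]
ee_rot: [-3.142, 0.0, -0.061]
force: [0.2, 0.2, -0.6]
width: 0.047
```

Request:
carry_out:
  plan:
    - [-0.087,0.928,0,0,0,0,44]
    - [-0.087,0.928,0,0,0,0,44]
    - [-0.087,0.928,0,0,0,0,44]
    - [-0.087,0.928,0,0,0,0,44]
    - [0,0,0,0,0,0,44]
    - [0,0,0,0,0,0,44]
    - [0,0,0,0,0,0,44]

```text
t: 30.15
eef_pos: [0.5454, 0.081, 0.1417]
ee_rot: [3.141, 0.0, -0.062]
force: [0.5, -0.6, -1.3]
width: 0.0468
```

Request:
carry_out:
  plan:
    - [0,0.02,-0.5,0,0,0,44]
    - [0,0,-0.5,0,0,0,44]
    - [0,0,-0.4,0,0,0,44]
    - [0,0,-0.4,0,0,0,44]
    - [0,0,-0.4,0,0,0,44]
    - [0,0,0,0,0,0,44]

```text
t: 30.75
eef_pos: [0.5446, 0.0815, 0.0849]
ee_rot: [3.14, 0.003, -0.062]
force: [-0.7, 0.1, -1.0]
width: 0.0467
```

Request:
carry_out:
  plan:
    - [0,0,-0.15,0,0,0,44]
    - [0,0,-0.15,0,0,0,44]
    - [0,0,-0.15,0,0,0,44]
    - [0,0,0,0,0,0,44]

```text
t: 31.15
eef_pos: [0.5453, 0.0819, 0.0752]
ee_rot: [3.141, 0.0, -0.061]
force: [-0.6, -0.3, -0.7]
width: 0.0466
```

Request:
carry_out:
  plan:
    - [0,0,-0.2,0,0,0,44]
    - [0,0,-0.2,0,0,0,44]
    - [0,0,-0.1,0,0,0,44]
    - [0,0,0,0,0,0,44]
    - [0,0,0,0,0,0,52]
    - [0,0,0,0,0,0,60]
    - [0,0,0,0,0,0,65]
    - [0,0,0,0,0,0,65]

```text
t: 31.95
eef_pos: [0.5458, 0.0821, 0.0633]
ee_rot: [-3.141, -0.0, -0.061]
force: [0.5, 0.1, -0.9]
width: 0.0638
```

Request:
carry_out:
  plan:
    - [0,0,0.8,0,0,0,65]
    - [0,0,0.9,0,0,0,80]
    - [0,0,0.9,0,0,0,80]
    - [0,0,0.7,0,0,0,80]
    - [-0.74,0,0.8,0,0,0,80]
    - [-0.74,0,0.8,0,0,0,80]
    - [-0.74,0,0.8,0,0,0,80]
    - [0,0,0,0,0,0,80]

```text
t: 32.75
eef_pos: [0.4899, 0.0823, 0.2087]
ee_rot: [-3.139, -0.004, -0.061]
force: [1.4, -0.0, 0.1]
width: 0.0802
```

Request:
carry_out:
  plan:
    - [0,0,0,0,0,0,80]

```text
t: 32.85
eef_pos: [0.4902, 0.0822, 0.2062]
ee_rot: [-3.14, -0.002, -0.061]
force: [0.1, -0.6, -1.0]
width: 0.08
```

```bash
python3 - <<'E'
from h import *
im,c=wshot('p3',1.0)
a=optics.grab_frame('scene'); 
t=cv2.resize(a[120:330,150:430],(800,600),interpolation=cv2.INTER_CUBIC)
cv2.imwrite('pics/p3s.png',t)
u,v=proj('wrist',[.5456,.0814,.05],c).astype(int)
cr=cv2.resize(im[v-50:v+50,u-60:u+60],(360,300),interpolation=cv2.INTER_CUBIC)
w=cv2.resize(im,(440,330)); w=w[:300]
cv2.imwrite('pics/p3m.png',np.vstack([np.hstack([cr,w]),cv2.resize(t,(800,600))[150:450]]))
E
```

```text
t 32.85 p [0.4902 0.0822 0.2062] r [-3.1403e+00 -1.6000e-03 -6.0900e-02] w 0.08 F [ 0.1 -0.6 -1. ]
```

View pics/p3m.png

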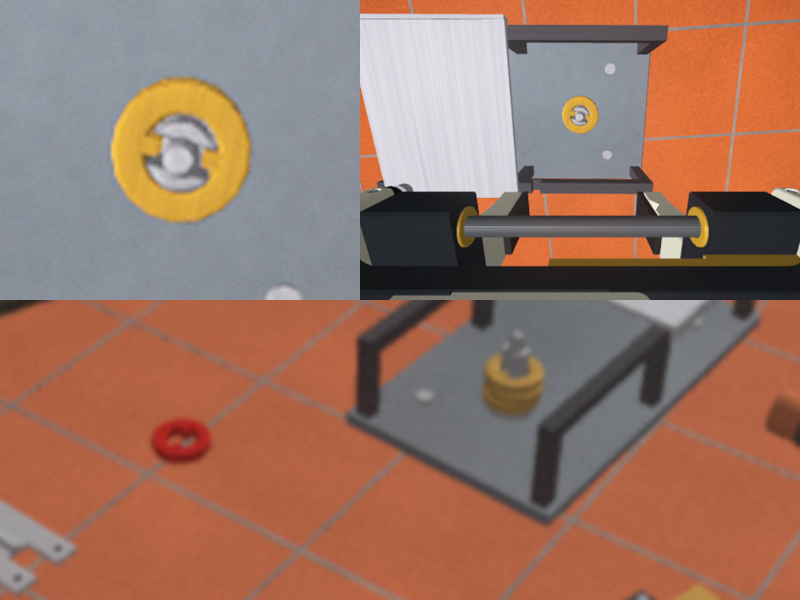

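Request:
carry_out:
  plan:
    - [-0.063,0.955,0,0,0,0,60]
    - [-0.063,0.955,0,0,0,0,60]
    - [-0.063,0.955,0,0,0,0,60]
    - [-0.063,0.955,0,0,0,0,60]
    - [-0.063,0.955,0,0,0,0,50]
    - [-0.063,0.955,0,0,0,0,50]
    - [-0.063,0.955,0,0,0,0,50]
    - [-0.063,0.955,0,0,0,0,50]

```text
t: 33.75
eef_pos: [0.4775, 0.2738, 0.2041]
ee_rot: [3.14, 0.001, -0.062]
force: [-0.3, -0.1, 0.1]
width: 0.0501
```

Request:
carry_out:
  plan:
    - [-0.063,0.955,0,0,0,0,50]
    - [0,0,0,0,0,0,50]
    - [0,0,-0.8,0,0,0,50]
    - [0,0,-0.8,0,0,0,50]
    - [0,0,-0.8,0,0,0,50]
    - [0,0,-0.7,0,0,0,50]
    - [0,0,-0.5,0,0,0,50]
    - [0,0,0,0,0,0,50]

```text
t: 34.55
eef_pos: [0.4752, 0.2955, 0.1131]
ee_rot: [3.138, 0.003, -0.062]
force: [-0.1, 0.2, -0.2]
width: 0.0497
```

Now grip, lift, and slide shut.

Request:
carry_out:
  plan:
    - [0.02,0.04,0.04,0,0,0,50]
    - [0,0,0,0,0,0,15]
    - [0,0,0,0,0,0,15]
    - [0,0,0,0,0,0,15]
    - [0,0,0,0,0,0,15]
    - [0,0,0,0,0,0,15]
    - [0,0,0,0,0,0,15]
    - [0,0,0,0,0,0,15]
  newtons: 45

```text
t: 35.35
eef_pos: [0.4764, 0.2968, 0.1171]
ee_rot: [3.14, -0.0, -0.061]
force: [0.1, -5.5, 5.5]
width: 0.0249
```

Request:
carry_out:
  plan:
    - [0,0,0.12,0,0,0,15]
    - [0,0,0.12,0,0,0,15]
    - [0,0,0.12,0,0,0,15]
    - [0,0,0,0,0,0,15]
    - [0,0,0,0,0,0,15]

```text
t: 35.85
eef_pos: [0.4763, 0.2968, 0.1246]
ee_rot: [3.14, 0.001, -0.062]
force: [5.2, -3.2, -7.7]
width: 0.0247
```

Request:
carry_out:
  plan:
    - [-0.026,-0.4,0,0,0,0,15]
    - [-0.026,-0.4,0,0,0,0,15]
    - [-0.026,-0.4,0,0,0,0,15]
    - [-0.026,-0.4,0,0,0,0,15]

```text
t: 36.25
eef_pos: [0.4738, 0.2571, 0.1255]
ee_rot: [-3.141, -0.0, -0.061]
force: [4.3, 1.9, -8.4]
width: 0.0251
```

Request:
carry_out:
  plan:
    - [-0.03,-0.5,0,0,0,0,15]
    - [-0.03,-0.5,0,0,0,0,15]
    - [-0.03,-0.5,0,0,0,0,15]
    - [-0.03,-0.5,0,0,0,0,15]
    - [-0.03,-0.5,0,0,0,0,15]
    - [-0.03,-0.5,0,0,0,0,15]
    - [-0.03,-0.5,0,0,0,0,15]
    - [-0.03,-0.5,0,0,0,0,15]

```text
t: 37.05
eef_pos: [0.4674, 0.1567, 0.1254]
ee_rot: [3.141, 0.001, -0.061]
force: [0.4, 1.8, -8.8]
width: 0.0248
```

Request:
carry_out:
  plan:
    - [-0.016,-0.25,0,0,0,0,15]
    - [-0.016,-0.25,0,0,0,0,15]
    - [-0.01,-0.14,0,0,0,0,15]
    - [0,0,0,0,0,0,15]
    - [0,0,0,0,0,0,15]

```text
t: 37.55
eef_pos: [0.4665, 0.1419, 0.1254]
ee_rot: [3.141, 0.001, -0.061]
force: [-0.1, 3.0, -9.0]
width: 0.0248
```

Request:
carry_out:
  plan:
    - [0,-0.04,0,0,0,0,15]
    - [0,0,-0.13,0,0,0,15]
    - [0,0,-0.13,0,0,0,15]
    - [0,0,-0.1,0,0,0,15]
    - [0,0,0,0,0,0,15]
    - [0,0,0,0,0,0,50]
    - [0,0,0,0,0,0,50]
    - [0,0,0,0,0,0,50]

```text
t: 38.35
eef_pos: [0.4674, 0.1409, 0.1172]
ee_rot: [-3.141, -0.001, -0.061]
force: [0.2, -0.5, -0.2]
width: 0.0433
```

Request:
carry_out:
  plan:
    - [0,0,0.8,0,0,0,50]
    - [0,0,0.9,0,0,0,60]
    - [0,0,0.9,0,0,0,80]
    - [0,0,0.9,0,0,0,80]
    - [0,0,0.9,0,0,0,80]
    - [0,0,0.9,0,0,0,80]
    - [0,0,0.9,0,0,0,80]
    - [0,0,0.9,0,0,0,80]

```text
t: 39.15
eef_pos: [0.4669, 0.1405, 0.2955]
ee_rot: [3.141, -0.001, -0.061]
force: [-0.5, 0.7, 0.0]
width: 0.0803
```

Request:
carry_out:
  plan:
    - [0,0,0,0,0,0,80]
    - [0,0,0,0,0,0,80]

```text
t: 39.35
eef_pos: [0.467, 0.1407, 0.2946]
ee_rot: [-3.141, -0.001, -0.062]
force: [-0.1, -0.7, -0.2]
width: 0.0802
```

```bash
python3 - <<'E'
from h import *
im,c=wshot('p4',1.0)
a=optics.grab_frame('scene');b=optics.grab_frame('side')
A=cv2.resize(cv2.imread('pics/scene0.png')[120:260,260:430],(400,300),interpolation=cv2.INTER_CUBIC)
t=cv2.resize(a[120:260,260:430],(400,300),interpolation=cv2.INTER_CUBIC)
cv2.imwrite('pics/p4m.png',np.vstack([np.hstack([A,t]),np.hstack([cv2.resize(a,(400,300)),cv2.resize(b,(400,300))])]))
E
```

```text
t 39.35 p [0.467  0.1407 0.2946] r [-3.1408e+00 -1.2000e-03 -6.1600e-02] w 0.0802 F [-0.1 -0.7 -0.2]
```

View pics/p4m.png

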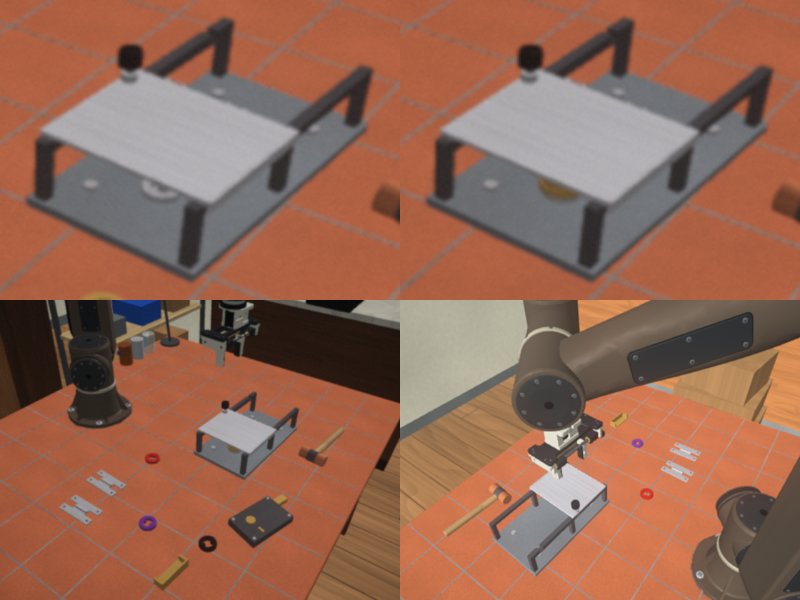

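```bash
python3 - <<'E'
from h import *
for im in (cv2.imread('pics/scene0.png'),optics.grab_frame('scene')):
    m=im[135:165,300:330].max(2)<60; v,u=np.nonzero(m); print(u.mean(),v.mean(),v.min(),v.max(),m.sum())
p=proj('scene',[[.466,.1418,.125],[.466,.1418,.130]]);print('5mm lift =',p[1]-p[0],'px')
E
```

```text
15.967391304347826 12.065217391304348 7 19 92
15.96774193548387 12.118279569892474 7 19 93
5mm lift = [ 0.12820344 -1.80654064] px
```

The knob sits within 0.05 px of where it started, while a 5 mm lift would shift it by 1.8 px. The guard is therefore shut and the pin is down.

```bash
python3 -c "
from station import arm
print(arm.job_done())"
```

```text
the job is handed in; nothing more can be done
None
```

The job is done and handed in at about 39 s. I pulled the plunger and slid the guard open. All three brass followers on the bench went onto the keyed arbor with their tabs in the keyways. I then slid the guard shut and the pin dropped back into its hole.

**Knocked follower:** one follower had been moved about 3 cm aside before I reached it. I found it again with the camera and then picked it up.

**Last checks:**
- **Followers:** the camera showed three rings stacked flat on the arbor. None met resistance going past the shoulder.
- **Guard:** it came back to within 0.1 mm of where it was first gripped (y 0.1419 m against 0.1418 m).
- **Plunger:** the knob's picture position matched the start within 0.05 px, and a 5 mm lift would show as 1.8 px.
- **Other items:** the lock, keep, mallet, hinges and look-alike rings appear undisturbed in the final pictures. I did not measure their positions.

**What went wrong:** when I came down to pick the second follower, the force reading showed about 74 N for a moment. I took it for the fingertips touching the bench. That is under the 120 N wrist limit. It is over the 40 N limit, but that limit covers only the arm and the gripper's body. I came down more slowly for the next pick and saw no further spike.

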